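# Lift the hot steriliser lid with the lid lifter

### The job

The blue steam steriliser has just finished and its metal lid is too hot to touch. Take the red-handled lid lifter by its handle, hook it through the loop on the lid, lift the lid off keeping it level, and lower it gently so that it lies fully on the round cork mat. Then stand the lifter upright on its white tray again and let go, leaving the other bathroom things where they are.

Things in the scene. Friction and masses are not known exactly. Their poses are not given: they have to be found in the camera images.
- lifter_grip (a point): Centre of the lifter's red handle, upright, 24 (x) x 28 x 60 mm. Below it a steel C-shaped hook, open to +x: flat tongue 36 wide, 5 thick (also its foot), upper face 83 mm below this point, from 40 mm behind (-x) to 36 mm ahead of the handle's axis, lip 6 mm high on its front 5 mm; back plate 34-40 mm behind; upper arm, underside 38 and top 30 mm below this point. Loose, 0.2 kg, on the tray
- lid_loop (a point): Middle of the underside of the top strap (10 mm wide, 4 thick) of the loop on the steriliser's bare metal lid, 132 mm across, 0.22 kg, loose. Loop window: 80 mm wide (y), 40 mm from lid to this point; the hook goes through along x, z is up. The lid's lowest face, a plug 8 mm deep in the pot's rim, is 54 mm below. Pot: blue, fixed, rim 75 mm up. The white jar with wooden lid is another thing
- mat: Round cork mat, 184 mm across, 8 mm thick, fixed on the ledge; origin at the centre of its underside. With the lid laid on it, the loop point is 62 mm above the ledge. Mat, tray, pot and jar (112 mm tall) stand in a row across in front of the robot, in any order; before the row lies only a 15 mm high brush head, behind it things up to 250 mm tall
- tray: White ceramic tray, flat, no rim, 115 (x) x 90 (y) x 8 mm, fixed on the ledge; origin at the centre of its underside. The lifter starts on it; standing there, its handle's centre is 96 mm above the ledge
Mind the look-alikes: they are no part of the job. Leave any orange look-alike of the part that bears lifter_grip alone.

How it is judged (in metres and radians):
On the way, in this order (a step that is already met when the one before it is completed fails the run):
1. the lid hangs level (within 12 degrees) on the lifter, at least 25 mm above where it lay (height (world z) of lid_loop above 0.146 m and angle between lid_loop's own z axis and vertical below 0.21 rad and contact force between lifter and lid above 0.4 N), for 0.3 s.
2. the lid lies on the cork mat (horizontal distance between lid_loop and mat below 0.03 m and height (world z) of lid_loop below 0.068 m and angle between lid_loop's own z axis and vertical below 0.1 rad), for 0.2 s.
At the end, for the whole second after the job is handed in: The lid lies flat and still on the cork mat, its centre within 30 mm of the mat's, and the lifter stands upright (within 8 degrees) and still on the white tray, its handle's axis within 40 mm of the tray's centre (all of step 2 and height (world z) of lid_loop above 0.056 m and linear speed of each of lid, lifter below 0.02 m/s and horizontal distance between lifter_grip and tray below 0.04 m and height (world z) of lifter_grip between 0.09 and 0.102 m and angle between lifter_grip's own z axis and vertical below 0.15 rad); the robot touches nothing.
It fails at once if the robot touches the hot lid itself (contact force between any of the fingers, the arm and lid above 0.5 N).
It fails at once if the lid tips more than 17 degrees (angle between lid_loop's own z axis and vertical above 0.3 rad).
It fails at once if the lid is dropped (near the ledge at more than 0.45 m/s) (height (world z) of lid_loop below 0.1 m and linear speed of lid above 0.45 m/s).
It fails at once if a bystander is pushed more than 30 mm away (distance of any of cotton_jar, cup, lotion, brush_head from where it was at the start of the episode above 0.03 m).
It also fails if it takes over 72 s, if anything falls off the work surface, if the arm or the gripper's body presses on something with over 40 N, if the wrist force passes 120 N, or if a joint passes its speed limit or range.

### The arm

A 6-joint arm with a two-finger parallel gripper is mounted at the origin on the work surface. World frame = base frame: x ahead of the robot, y to its left, z up, the work surface at z = 0. Lengths are in m, angles in degrees, forces in N, time in s.
With the tool pointing down it reaches from about 0.375 to 0.9 m from the base axis. Payload 3.1 kg.
Tool frame: the origin (TCP) lies on the front face of the gripper's body, between the roots of the fingers; the fingertips stand 70 mm ahead of it and the grasp point (between the pads) lies 51 mm ahead of it (bot.tip_extent is the distance from the TCP to the fingertips, in m); z points along the fingers, x is the direction in which the jaws open and shut, and the axes are right-handed (so a half turn about z gives the same grasp; the last joint's range is limited). The gripper opens to 87 mm and grips with 3 to 60 N. Pads are 19 mm wide; open, the fingers measure 117 mm over their backs; the gripper's body (75 mm by 190 mm) begins 51 mm behind the grasp point.
Start: joints at [58.871, 30.224, 82.088, -0, 67.689, -10.227], TCP at [0.223, 0.584, 0.292] pointing down, gripper open.
Joint ranges: [-176.69, 176.69], [-43.24, 126.21], [12.49, 139.97], [-82, 262], [0, 151.66], [-163.58, 163.58]. Speed limits (degrees/s): [159.86, 159.86, 180, 180, 180, 180].

### API

Orientations are given as a 3x3 rotation matrix whose columns are the frame's x, y, z axes.
In Python, from rig import bot, viewer, ticket gives the robot as it stands. The module is installed in compiled form; this text tells all that it offers.
- The arm moves only by the tool arm_command, never from a script. Its argument "targets" is a list of rows, each an object with "rot": the turn, a rotation vector about the tool's x, y, z in degrees, a list of three; "offset": the shift along the tool's x, y, z in cm, a list of three; "gripper": the closure, from 0 (fully open) to 1 (shut). A call has 1 to 8 rows; each row is the pose to reach, as a shift and turn from the pose commanded when the call began, along the tool's axes at that moment; what a row does not reach only later rows make up. A row lasts 1/10 s, in which the tool goes at most 50 mm and 8.59 degrees, less where a joint would pass 70% of its speed; a pose out of reach is approached as far as the arm can. A call with a gripper value outside its range is refused whole. The fingers move at their own pace and stop on an object; the grip force is fixed at half the most. Time passes only in rows, so rows that repeat a pose let the fingers close. It gives the time, the measured TCP pose, the force and the opening at its end, in the units of the state.
- bot.read_state(): the state, without advancing time (a new reading comes with each control period).
- viewer.capture(name): name is "scene" or "top"; returns a dict with "frame" (480x640x3 uint8, red, green, blue), "fx", "fy", "cx", "cy" (pixels), "view" (4x4, takes a point from world to camera coordinates). Camera axes: x right, y down, z forward; pixel columns grow to the right and rows downward; lengths in m; the calibration is good to about 2 mm. A picture is of the moment at which its call begins. There is no depth.
- ticket.hand_in(): hands the job in, once; it reports no verdict.
The state is a dict: "time_s": time; "joint_positions": joint angles; "qvel": joint speeds; "tau": joint torques, N m; "position": TCP position; "tcp_rot": TCP orientation; "force": force on the tool from outside, world axes, zero at the start; "moment": the same for the moment, N m; "opening": opening from 0.0 (shut) to 1.0 (fully open).
Only numpy, scipy, OpenCV 4.12 (cv2) and the standard library are available. Lean on these libraries where they do the work, as an engineer would, in place of code of your own. Each camera call takes 0.05 s, during which the arm holds its last target. There are 200 camera calls.

## Working session

There is one attempt and no reset: what is moved stays moved. The work goes in short steps, Python scripts to look and compute and a tool call to move; the robot and the scene stay as the last step left them, time stands still between calls to the robot, and variables do not carry over. Pictures are saved under pics/ and viewed, about 8 in all and at most 12, crops included, and the job is handed in when it is done.

Besides the shell and the picture viewer there is one more tool, called after "Emit:" as name([rows], argument=value, ...), one row to a line, values as JSON. arm_command: Moves the arm, as the interface text tells. Its arguments: {"type":"object","properties":{"targets":{"type":"array"}},"required":["targets"]}

```bash
mkdir -p pics
cat > h.py <<'E'
import numpy as np, cv2
from rig import bot, viewer, ticket
def cap(n,f=None):
    c=viewer.capture(n)
    if f: cv2.imwrite('pics/'+f,c['frame'][:,:,::-1])
    return c
def ray(c,u,v,z):
    V=np.array(c['view']);R=V[:3,:3];t=V[:3,3];o=-R.T@t
    d=R.T@np.array([(u-c['cx'])/c['fx'],(v-c['cy'])/c['fy'],1]);return o+d*(z-o[2])/d[2]
def proj(c,p):
    V=np.array(c['view']);q=V[:3,:3]@np.array(p)+V[:3,3];return np.array([c['fx']*q[0]/q[2]+c['cx'],c['fy']*q[1]/q[2]+c['cy']])
E
python3 - <<'E'
from h import *
for n in('top','scene'):
    c=cap(n,n+'0.png');print(n,c['fx'],c['cx'],c['cy'],np.round(c['view'],3).tolist())
s=bot.read_state();print(s['time_s'],s['position'],np.round(s['tcp_rot'],3).tolist(),s['opening'])
E
```

```text
top 532.7282937118114 324.3867256658603 240.64790268930147 [[-0.028, -1.0, -0.014, 0.034], [-0.993, 0.029, -0.115, 0.59], [0.115, 0.011, -0.993, 1.208], [0.0, 0.0, 0.0, 1.0]]
scene 491.6557095592116 319.570920324784 243.2695426108065 [[0.432, 0.902, -0.009, -0.263], [0.741, -0.361, -0.567, -0.373], [-0.514, 0.238, -0.824, 1.351], [0.0, 0.0, 0.0, 1.0]]
0.1 [0.22266376 0.58343294 0.29137464] [[0.357, 0.934, -0.001], [0.934, -0.357, -0.002], [-0.002, -0.0, -1.0]] 1.0007628792173084
```

View pics/top0.png

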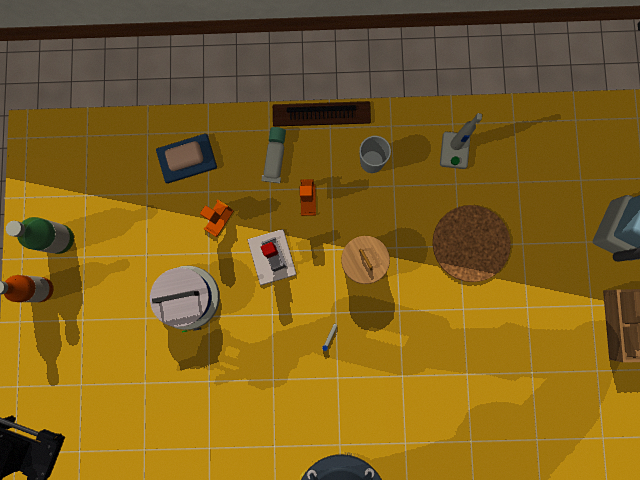

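View pics/scene0.png

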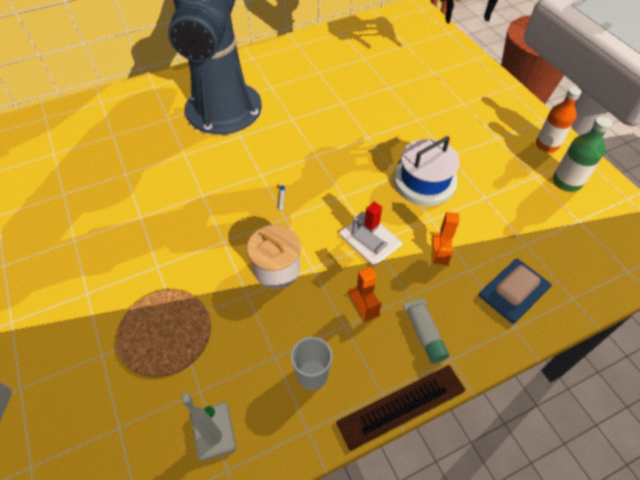

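The top view shows the pot at (185,298), tray and lifter at (272,257), jar at (366,260) and mat at (472,244). There are orange look-alikes at (216,218) and (308,197). The brush head is at (330,340), in front of the row. Next I'll zoom in on the lifter and lid.

Run:
```python
import cv2,numpy as np
a=cv2.imread('pics/top0.png')[220:340,145:305];b=cv2.imread('pics/scene0.png')[125:275,325:475]
a=cv2.resize(a,None,fx=5,fy=5,interpolation=2)
b=cv2.resize(b,None,fx=4,fy=4,interpolation=2)
cv2.imwrite('pics/c1.png',a);cv2.imwrite('pics/c2.png',b)
```

```text
(no output)
```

View pics/c1.png

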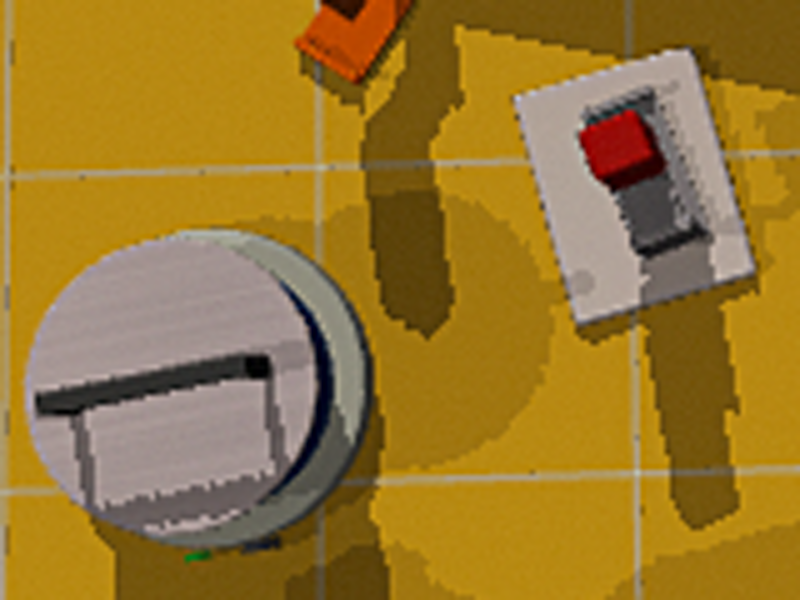

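View pics/c2.png

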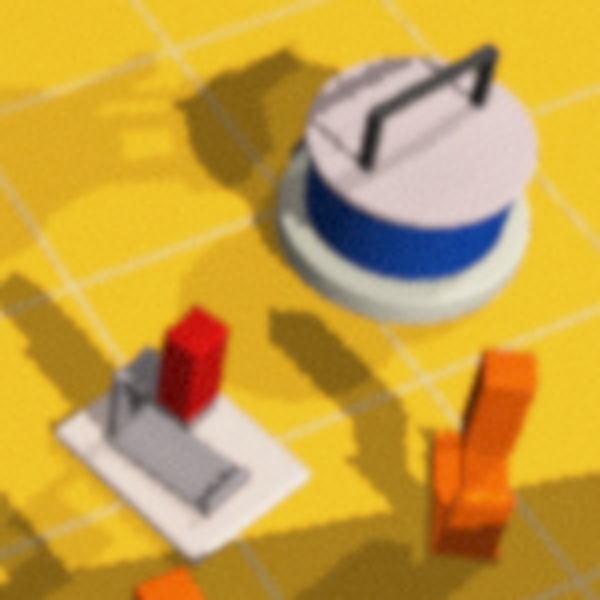

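Run:
```python
from h import *
from scipy.optimize import minimize
T=cap('top');S=cap('scene')
def mask(c,kind):
    h=cv2.cvtColor(c['frame'],cv2.COLOR_RGB2HSV).astype(int)
    r=c['frame'].astype(int)
    m=(r[...,0]>70)&(r[...,1]<0.28*r[...,0])&(r[...,2]<0.35*r[...,0])
    return m
def big(m,near):
    n,l,st,ce=cv2.connectedComponentsWithStats(m.astype(np.uint8))
    k=min([i for i in range(1,n) if st[i,4]>30],key=lambda i:np.hypot(*(ce[i]-near)));return l==k,st[k],ce[k]
mt,a,b=big(mask(T,0),(268,250));ms,a2,b2=big(mask(S,0),(373,216));print(a,b,a2,b2)
def sil(c,p,d):
    x,y,z,w=p;R=np.array([[np.cos(w),-np.sin(w)],[np.sin(w),np.cos(w)]])
    P=[]
    for sx in(-1,1):
        for sy in(-1,1):
            for sz in(-1,1):
                q=R@[sx*d[0]/2,sy*d[1]/2];P.append(proj(c,[x+q[0],y+q[1],z+sz*d[2]/2]))
    H=cv2.convexHull((np.array(P)*16*4+32).astype(np.int32).reshape(-1,1,2))
    im=np.zeros((1920,2560),np.uint8);cv2.fillConvexPoly(im,H,255,shift=4)
    return cv2.resize(im,(640,480),interpolation=cv2.INTER_AREA)/255.
def cost(p): return sum(np.abs(sil(c,p,(.024,.028,.06))-m).sum() for c,m in((T,mt),(S,ms)))
p0=ray(T,267,250,.12)
best=min((minimize(cost,[p0[0],p0[1],.096,w],method='Nelder-Mead',options=dict(initial_simplex=np.array([[p0[0],p0[1],.096,w]]*5)+np.vstack([np.zeros(4),np.diag([.008,.008,.004,.12])]))) for w in(.15,.35)),key=lambda r:r.fun)
print('grip',best.x[:3],np.degrees(best.x[3]),best.fun,mt.sum(),ms.sum())
cr=[ray(T,145+u/5,220+v/5,.008) for u,v in((515,97),(690,48),(755,272),(580,325))]
print('tray',np.mean(cr,0),[np.linalg.norm(cr[i]-cr[i-1]).round(4) for i in range(4)],np.degrees(np.arctan2(*(cr[0]-cr[3])[1::-1])))
for n,(u,v) in dict(L=(36,402),R=(270,365)).items(): print('strap',n,ray(T,145+u/5,220+v/5,.124))
cs=[ray(S,325+u/4,125+v/4,.125) for u,v in((372,115),(490,50))];print('strap scene',cs,np.mean(cs,0))
for c,pt in((T,(472,244)),(S,(163,332))):
    h=cv2.cvtColor(c['frame'],cv2.COLOR_RGB2HSV).astype(int)
    m=((h[...,0]<14)&(h[...,1]>60)&(h[...,1]<190)).astype(np.uint8);m=cv2.morphologyEx(m,cv2.MORPH_CLOSE,np.ones((7,7)));m=cv2.morphologyEx(m,cv2.MORPH_OPEN,np.ones((5,5)))
    m,st,ce=big(m,pt);cn=max(cv2.findContours(m.astype(np.uint8),0,1)[0],key=len)
    P=np.array([ray(c,u+0.,v+0.,.008) for u,v in cn[:,0]])[:,:2].astype(np.float32);print('mat',cv2.minEnclosingCircle(P),P.mean(0))
print('jar',ray(T,366,260,.112),'brush',ray(T,330,340,.01),'cup',ray(T,375,147,.1),'oranges',ray(T,307,185,.12),ray(T,216,207,.12))
```

```text
[261 242  15  14 130] [267.73076923 248.46153846] [365 203  16  27 307] [372.54723127 215.62214984]
grip [0.5688102  0.14055934 0.09156919] 45.52815153361634 159.90980392156862 130 307
tray [0.55815009 0.14345846 0.008     ] [np.float64(0.1133), np.float64(0.0866), np.float64(0.1116), np.float64(0.0863)] 15.119134470126383
strap L [0.46202096 0.38918424 0.124     ]
strap R [0.47500762 0.28857195 0.124     ]
strap scene [array([0.48114631, 0.30016635, 0.125     ]), array([0.46715082, 0.38615989, 0.125     ])] [0.47414856 0.34316312 0.125     ]
mat ((0.5779123902320862, -0.32940512895584106), 0.09134774655103683) [ 0.5777402  -0.33056432]
mat ((0.5825096368789673, -0.32753416895866394), 0.08875547349452972) [ 0.5858345  -0.32748088]
jar [ 0.53653822 -0.07239452  0.112     ] brush [0.36035635 0.01127863 0.01      ] cup [ 0.79154765 -0.1027397   0.1       ] oranges [0.7046838  0.05150964 0.12      ] [0.6617043  0.25210515 0.12      ]
```

Run:
```python
from h import *
from scipy.optimize import minimize
T=cap('top');S=cap('scene')
def soft(c,box):
    x0,y0,x1,y1=box;f=c['frame'].astype(float);m=np.zeros(f.shape[:2])
    s=(f[...,0]-1.25*f[...,1])/(f[...,0]+1);g=(f[...,0]-f[...,1]>35)&(f[...,1]<.35*f[...,0])&(f[...,0]>50)
    m[y0:y1,x0:x1]=g[y0:y1,x0:x1];return m
mt=soft(T,(255,235,282,262));ms=soft(S,(358,195,388,236));print(mt.sum(),ms.sum())
def sil(c,p,d=(.024,.028,.06)):
    x,y,w=p;R=np.array([[np.cos(w),-np.sin(w)],[np.sin(w),np.cos(w)]]);P=[]
    for sx in(-1,1):
        for sy in(-1,1):
            for sz in(-1,1):
                q=R@[sx*d[0]/2,sy*d[1]/2];P.append(proj(c,[x+q[0],y+q[1],.096+sz*d[2]/2]))
    H=cv2.convexHull(((np.array(P)+.5)*64).astype(np.int32).reshape(-1,1,2))
    im=np.zeros((1920,2560),np.uint8);cv2.fillConvexPoly(im,H,255,shift=4)
    return cv2.resize(im,(640,480),interpolation=cv2.INTER_AREA)/255.
for n,vs in dict(top=[(T,mt)],scene=[(S,ms)],both=[(T,mt),(S,ms)]).items():
  for w in(.15,.4):
    cost=lambda p:sum(np.abs(sil(c,p)-m).sum() for c,m in vs)
    x0=np.array([.565,.142,w]);r=minimize(cost,x0,method='Nelder-Mead',options=dict(initial_simplex=x0+np.vstack([np.zeros(3),np.diag([.008,.008,.15])])))
    print(n,r.x[:2].round(4),np.degrees(r.x[2]).round(1),r.fun.round(1))
# lifter tongue edges: front lip & rear in both views
for u,v in((580,110),(650,90)): print('tongue front top',ray(T,145+u/5,220+v/5,.02))
for u,v in((640,250),(707,235)): print('rear arm top',ray(T,145+u/5,220+v/5,.066))
for u,v in((205,510),(248,475)): print('tongue front scene',ray(S,325+u/4,125+v/4,.013))
```

```text
136.0 325.0
top [0.5672 0.1422] 13.8 76.1
top [0.5685 0.1417] 32.0 69.1
scene [0.568  0.1417] 44.5 72.7
scene [0.5693 0.1404] 45.1 73.1
both [0.5685 0.1414] 43.8 144.6
both [0.5686 0.1413] 41.8 145.4
tongue front top [0.59332813 0.16750551 0.02      ]
tongue front top [0.60187053 0.1342548  0.02      ]
rear arm top [0.52347953 0.13523373 0.066     ]
rear arm top [0.52939852 0.10480092 0.066     ]
tongue front scene [0.60628382 0.13675376 0.013     ]
tongue front scene [0.59654253 0.1690709  0.013     ]
```

```bash
cat >> h.py <<'E'
from scipy.spatial.transform import Rotation as Ro
def go(x,y,z,psi):
    """grip (grasp point) target x,y,z with lifter yaw psi deg; prints offset cm and rot"""
    s=bot.read_state();R=np.array(s['tcp_rot']);p=np.array(s['position'])
    a=np.radians(psi+90);X=np.array([np.cos(a),np.sin(a),0]);Z=np.array([0,0,-1.]);G=np.c_[X,np.cross(Z,X),Z]
    print('t',round(s['time_s'],2),'off',(R.T@(np.array([x,y,z+.051])-p)*100).round(2),'rot',np.degrees(Ro.from_matrix(R.T@G).as_rotvec()).round(2),'j',np.round(s['joint_positions'],1),'F',np.round(s['force'],2),'open',s['opening'])
def at():
    s=bot.read_state();R=np.array(s['tcp_rot']);p=np.array(s['position'])
    print('grip',(p+R[:,2]*.051).round(4),'psi',np.degrees(np.arctan2(R[1,0],R[0,0])).round(2)-90,'F',np.round(s['force'],2))
E
python3 -c "
from h import *
go(.567,.142,.2,15)"
```

```text
t 0.3 off [-28.98  47.91   4.11] rot [-2.00e-02  4.00e-02 -3.59e+01] j [ 58.9  30.2  82.1  -0.   67.7 -10.2] F [ 0.09 -0.08 -0.38] open 1.0029863062297821
```

Emit:
arm_command([
  {"offset": [-29, 47.9, 4.1], "rot": [0, 0, -35.9], "gripper": 0},
  {"offset": [-29, 47.9, 4.1], "rot": [0, 0, -35.9], "gripper": 0},
  {"offset": [-29, 47.9, 4.1], "rot": [0, 0, -35.9], "gripper": 0},
  {"offset": [-29, 47.9, 4.1], "rot": [0, 0, -35.9], "gripper": 0},
  {"offset": [-29, 47.9, 4.1], "rot": [0, 0, -35.9], "gripper": 0},
  {"offset": [-29, 47.9, 4.1], "rot": [0, 0, -35.9], "gripper": 0},
  {"offset": [-29, 47.9, 4.1], "rot": [0, 0, -35.9], "gripper": 0},
  {"offset": [-29, 47.9, 4.1], "rot": [0, 0, -35.9], "gripper": 0},
])

```text
time_s: 1.1
position: [0.4615, 0.2775, 0.264]
tcp_rot: [[-0.259, 0.966, 0.001], [0.966, 0.259, 0.0], [0.0, 0.001, -1.0]]
force: [1.1, 0.8, 1.2]
opening: 0.998
```

```bash
python3 -c "
from h import *
at();go(.567,.142,.2,15)"
```

```text
grip [0.4616 0.2775 0.213 ] psi 15.0 F [1.07 0.81 1.22]
t 1.1 off [-15.82   6.68   1.3 ] rot [ 0.03 -0.01  0.  ] j [ 19.1  25.7  96.3   0.   58.  -85.9] F [1.07 0.81 1.22] open 0.998393063726515
```

Emit:
arm_command([
  {"offset": [-15.8, 6.7, 1.3], "rot": [0, 0, 0], "gripper": 0},
  {"offset": [-15.8, 6.7, 1.3], "rot": [0, 0, 0], "gripper": 0},
  {"offset": [-15.8, 6.7, 1.3], "rot": [0, 0, 0], "gripper": 0},
  {"offset": [-15.8, 6.7, 1.3], "rot": [0, 0, 0], "gripper": 0},
  {"offset": [-15.8, 6.7, 1.3], "rot": [0, 0, 0], "gripper": 0},
  {"offset": [-15.8, 6.7, 1.3], "rot": [0, 0, 0], "gripper": 0},
])

```text
time_s: 1.7
position: [0.5658, 0.1437, 0.2507]
tcp_rot: [[-0.257, 0.966, -0.001], [0.966, 0.257, 0.0], [0.001, -0.001, -1.0]]
force: [-0.2, -0.2, -0.1]
opening: 0.998
```

Run:
```python
from h import *
at();go(.567,.142,.097,15)
S=cap('scene');T=cap('top')
f=cv2.resize(S['frame'][140:290,310:460],None,fx=4,fy=4,interpolation=2)
cv2.imwrite('pics/s1.png',f[:,:,::-1])
print([proj(S,(.567,.142,z)).round(1) for z in(.126,.066)],proj(T,(.567,.142,.126)))
```

```text
grip [0.5657 0.1437 0.1997] psi 14.920000000000002 F [-0.2  -0.24 -0.08]
t 1.7 off [-0.2   0.09 10.27] rot [-0.07 -0.05 -0.08] j [   3.3   30.    90.5    0.    59.6 -101.7] F [-0.2  -0.24 -0.08] open 0.9976602140971044
[array([373.7, 205.9]), array([371.4, 223.8])] [266.48594468 248.2581634 ]
```

View pics/s1.png

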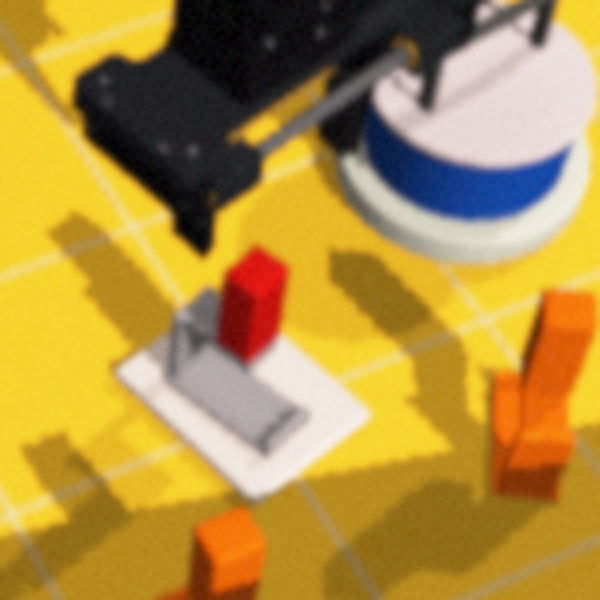

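The handle's top centre shows at about (373.7, 205.5) in the full image, matching my prediction. The fingers straddle it, so I'll descend and grip.

Emit:
arm_command([
  {"offset": [-0.2, 0.1, 3], "rot": [0, 0, 0], "gripper": 0},
  {"offset": [-0.2, 0.1, 6], "rot": [0, 0, 0], "gripper": 0},
  {"offset": [-0.2, 0.1, 8], "rot": [0, 0, 0], "gripper": 0},
  {"offset": [-0.2, 0.1, 9.5], "rot": [0, 0, 0], "gripper": 0},
  {"offset": [-0.2, 0.1, 10.3], "rot": [0, 0, 0], "gripper": 0},
  {"offset": [-0.2, 0.1, 10.3], "rot": [0, 0, 0], "gripper": 0},
  {"offset": [-0.2, 0.1, 10.3], "rot": [0, 0, 0], "gripper": 0.4},
  {"offset": [-0.2, 0.1, 10.3], "rot": [0, 0, 0], "gripper": 0.7},
])

```text
time_s: 2.6
position: [0.5681, 0.1426, 0.149]
tcp_rot: [[-0.259, 0.966, 0.002], [0.966, 0.259, 0.0], [-0.0, 0.002, -1.0]]
force: [0.7, 0.5, 0.7]
opening: 0.893
```

Emit:
arm_command([
  {"offset": [0, 0, 0], "rot": [0, 0, 0], "gripper": 1},
  {"offset": [0, 0, 0], "rot": [0, 0, 0], "gripper": 1},
  {"offset": [0, 0, 0], "rot": [0, 0, 0], "gripper": 1},
  {"offset": [0, 0, 0], "rot": [0, 0, 0], "gripper": 1},
  {"offset": [0, 0, 0], "rot": [0, 0, 0], "gripper": 1},
])

```text
time_s: 3.1
position: [0.5676, 0.1422, 0.148]
tcp_rot: [[-0.259, 0.966, 0.0], [0.966, 0.259, -0.0], [-0.0, 0.0, -1.0]]
force: [0.2, -0.1, -0.3]
opening: 0.447
```

Run:
```python
from h import *
at()
```

```text
grip [0.5676 0.1422 0.097 ] psi 14.989999999999995 F [ 0.18 -0.06 -0.3 ]
```

Emit:
arm_command([
  {"offset": [0, 0, 0], "rot": [0, 0, 0], "gripper": 1},
  {"offset": [0, 0, 0], "rot": [0, 0, 0], "gripper": 1},
  {"offset": [0, 0, 0], "rot": [0, 0, 0], "gripper": 1},
  {"offset": [0, 0, 0], "rot": [0, 0, 0], "gripper": 1},
  {"offset": [0, 0, 0], "rot": [0, 0, 0], "gripper": 1},
])

```text
time_s: 3.6
position: [0.5676, 0.1422, 0.1479]
tcp_rot: [[-0.259, 0.966, -0.0], [0.966, 0.259, -0.0], [-0.0, -0.0, -1.0]]
force: [0.3, -1.5, -0.4]
opening: 0.334
```

Emit:
arm_command([
  {"offset": [0, 0, -1], "rot": [0, 0, 0], "gripper": 1},
  {"offset": [0, 0, -4], "rot": [0, 0, 0], "gripper": 1},
  {"offset": [0, 0, -8], "rot": [0, 0, 0], "gripper": 1},
  {"offset": [0, 0, -12], "rot": [0, 0, 0], "gripper": 1},
  {"offset": [0, 0, -12], "rot": [0, 0, 0], "gripper": 1},
  {"offset": [0, 0, -12], "rot": [0, 0, 0], "gripper": 1},
])

```text
time_s: 4.2
position: [0.5676, 0.1423, 0.2692]
tcp_rot: [[-0.259, 0.966, 0.002], [0.966, 0.259, 0.0], [-0.0, 0.002, -1.0]]
force: [-0.5, 0.1, -2.5]
opening: 0.319
```

Run:
```python
from h import *
at()
S=cap('scene');T=cap('top')
f=cv2.resize(S['frame'][50:250,280:480],None,fx=3,fy=3,interpolation=2)
cv2.imwrite('pics/s2.png',f[:,:,::-1])
# waypoint: behind loop
c=np.array([.471,.341]);psi=8;d=np.array([np.cos(np.radians(psi)),np.sin(np.radians(psi))])
for b in(-.12,-.085,0): print(b,c+d*b)
go(*(c-d*.12),.217,psi)
```

```text
grip [0.5677 0.1423 0.2182] psi 15.010000000000005 F [-0.54  0.11 -2.48]
-0.12 [0.35216783 0.32429923]
-0.085 [0.38682721 0.32917029]
0 [0.471 0.341]
t 4.3 off [ 23.14 -15.97  -0.06] rot [-0.19 -0.03  7.  ] j [   3.1   28.9   89.5    0.    61.8 -101.9] F [-0.45  0.63 -2.18] open 0.3177538111380564
```

View pics/s2.png

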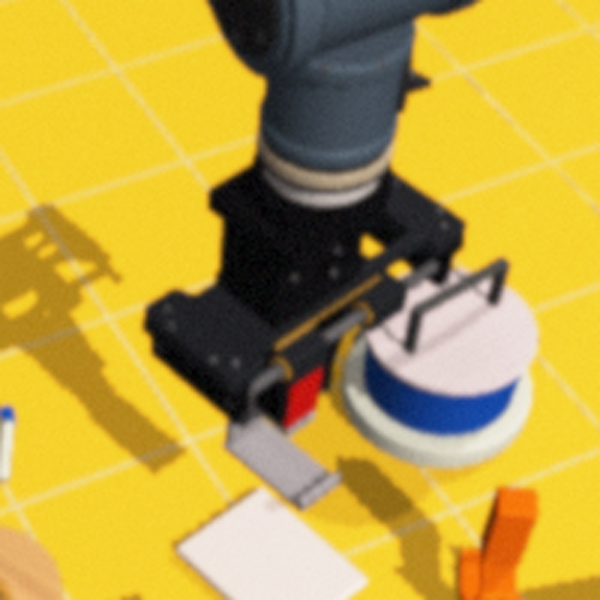

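The lifter hangs upright in the grip, and its weight reads at about 2 N. I'll move to a point behind the loop.

Emit:
arm_command([
  {"offset": [4, -2.7, -2], "rot": [0, 0, 2], "gripper": 1},
  {"offset": [8, -5.5, -2], "rot": [0, 0, 4], "gripper": 1},
  {"offset": [12, -8.3, -2], "rot": [0, 0, 7], "gripper": 1},
  {"offset": [16, -11, -2], "rot": [0, 0, 7], "gripper": 1},
  {"offset": [20, -13.8, -2], "rot": [0, 0, 7], "gripper": 1},
  {"offset": [23.1, -16, -2], "rot": [0, 0, 7], "gripper": 1},
  {"offset": [23.1, -16, -2], "rot": [0, 0, 7], "gripper": 1},
  {"offset": [23.1, -16, -2], "rot": [0, 0, 7], "gripper": 1},
])

```text
time_s: 5.1
position: [0.352, 0.324, 0.2867]
tcp_rot: [[-0.142, 0.99, -0.002], [0.99, 0.142, -0.002], [-0.002, -0.003, -1.0]]
force: [-0.2, -0.2, -2.0]
opening: 0.32
```

Run:
```python
from h import *
at();go(.352,.324,.184,8)
```

```text
grip [0.3519 0.3239 0.2357] psi 8.150000000000006 F [-0.22 -0.17 -1.98]
t 5.1 off [0.   0.01 5.17] rot [-0.15  0.09  0.15] j [ 29.2  19.5 102.9  -0.   57.8 -68.9] F [-0.22 -0.17 -1.98] open 0.3200688832503438
```

Emit:
arm_command([
  {"offset": [0, 0, 3], "rot": [0, 0, 0], "gripper": 1},
  {"offset": [0, 0, 5.2], "rot": [0, 0, 0], "gripper": 1},
  {"offset": [0, 0, 5.2], "rot": [0, 0, 0], "gripper": 1},
  {"offset": [0, 0, 5.2], "rot": [0, 0, 0], "gripper": 1},
])

```text
time_s: 5.5
position: [0.3541, 0.3233, 0.2354]
tcp_rot: [[-0.137, 0.991, -0.001], [0.991, 0.137, -0.001], [-0.001, -0.001, -1.0]]
force: [0.6, 0.3, -2.1]
opening: 0.323
```

Run:
```python
from h import *
at();go(.471,.341,.184,8)
S=cap('scene','s3f.png');T=cap('top','t3f.png')
a=cv2.resize(S['frame'][90:240,350:500],None,fx=4,fy=4,interpolation=2)
cv2.imwrite('pics/s3.png',a[:,:,::-1])
```

```text
grip [0.3541 0.3232 0.1844] psi 7.900000000000006 F [ 0.62  0.26 -2.13]
t 5.5 off [ 0.15 11.82  0.03] rot [-0.08  0.04 -0.1 ] j [ 29.   24.2 105.9  -0.   50.  -68.9] F [ 0.62  0.26 -2.13] open 0.32251080922575187
```

View pics/s3.png

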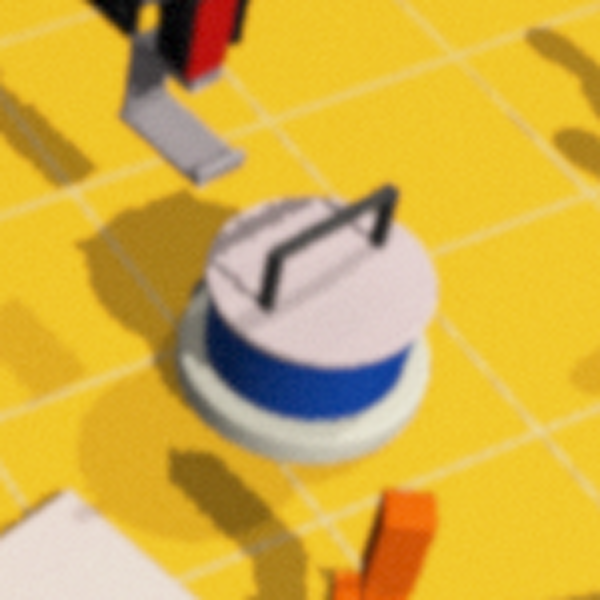

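Run:
```python
from h import *
S=cap('scene');T=cap('top')
crop=lambda p:((proj(S,p)-[350,90])*4).round(1)
psi=np.radians(7.9);d=np.array([np.cos(psi),np.sin(psi),0]);n=np.array([-d[1],d[0],0]);g=np.array([.3541,.3232,.1844])
print('lip corners pred',[crop(g+d*.036+n*s-np.array([0,0,.077])) for s in(-.018,.018)])
L=np.array([.471,.341,.125])
print('strap pred',crop(L),[crop(L+n*s) for s in(-.05,.05)],'top',proj(T,L))
# lid disc centre/edges
print('lid disc',[crop(np.array([.471,.341,.081])+.066*np.array([np.cos(a),np.sin(a),0])) for a in np.radians([0,90,180,270])])
# pot blue fit
for c in(T,S):
    f=c['frame'].astype(int);m=((f[...,2]>1.6*f[...,0])&(f[...,2]>60)).astype(np.uint8);nn,l,st,ce=cv2.connectedComponentsWithStats(m);k=1+st[1:,4].argmax();print(st[k],ce[k])
```

```text
lip corners pred [array([199.9, 171.5]), array([248.3, 147.4])]
strap pred [325.3 219.7] [array([255.2, 256.2]), array([393.5, 184.2])] top [174.48676374 295.55601928]
lid disc [array([376.6, 353.8]), array([408.4, 239.6]), array([250.4, 202.8]), array([212. , 313.5])]
[ 67 369   7  88  90] [ 69.83333333 411.58888889]
[ 480  260   70   62 1003] [511.25324028 296.04386839]
```

Emit:
arm_command([
  {"offset": [0.3, 2, 0], "rot": [0, 0, 0], "gripper": 1},
  {"offset": [0.3, 4, 0], "rot": [0, 0, 0], "gripper": 1},
  {"offset": [0.3, 6, 0], "rot": [0, 0, 0], "gripper": 1},
  {"offset": [0.3, 8, 0], "rot": [0, 0, 0], "gripper": 1},
  {"offset": [0.3, 10, 0], "rot": [0, 0, 0], "gripper": 1},
  {"offset": [0.3, 12.2, 0], "rot": [0, 0, 0], "gripper": 1},
  {"offset": [0.3, 12.2, 0], "rot": [0, 0, 0], "gripper": 1},
  {"offset": [0.3, 12.2, 0], "rot": [0, 0, 0], "gripper": 1},
])

```text
time_s: 6.5
position: [0.4734, 0.3437, 0.2363]
tcp_rot: [[-0.139, 0.99, -0.001], [0.99, 0.139, -0.0], [0.0, -0.001, -1.0]]
force: [-0.1, 0.7, -2.7]
opening: 0.319
```

Run:
```python
from h import *
at()
S=cap('scene','s4f.png')
a=cv2.resize(S['frame'][70:220,360:510],None,fx=4,fy=4,interpolation=2)
cv2.imwrite('pics/s4.png',a[:,:,::-1])
```

```text
grip [0.4734 0.3437 0.1853] psi 7.969999999999999 F [-0.11  0.68 -2.66]
```

View pics/s4.png

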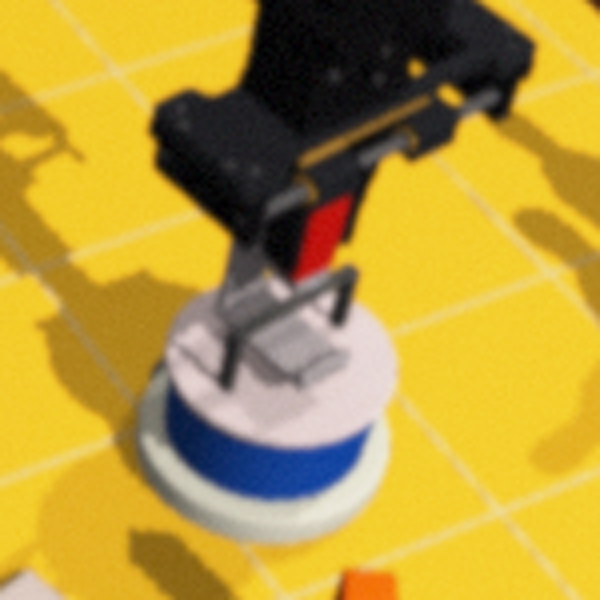

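The tongue is through the window, with its lip visible past the strap at (300,370) in the crop. Now I'll lift slowly.

Emit:
arm_command([
  {"offset": [0, 0, -0.8], "rot": [0, 0, 0], "gripper": 1},
  {"offset": [0, 0, -1.4], "rot": [0, 0, 0], "gripper": 1},
  {"offset": [0, 0, -1.8], "rot": [0, 0, 0], "gripper": 1},
  {"offset": [0, 0, -2.1], "rot": [0, 0, 0], "gripper": 1},
  {"offset": [0, 0, -2.4], "rot": [0, 0, 0], "gripper": 1},
  {"offset": [0, 0, -2.7], "rot": [0, 0, 0], "gripper": 1},
  {"offset": [0, 0, -3], "rot": [0, 0, 0], "gripper": 1},
  {"offset": [0, 0, -3.4], "rot": [0, 0, 0], "gripper": 1},
])

```text
time_s: 7.35
position: [0.4735, 0.3437, 0.2699]
tcp_rot: [[-0.139, 0.99, -0.001], [0.99, 0.139, -0.0], [-0.0, -0.001, -1.0]]
force: [0.5, -0.7, -3.6]
opening: 0.319
```

Emit:
arm_command([
  {"offset": [0, 0, -0.6], "rot": [0, 0, 0], "gripper": 1},
  {"offset": [0, 0, -1.4], "rot": [0, 0, 0], "gripper": 1},
  {"offset": [0, 0, -2.5], "rot": [0, 0, 0], "gripper": 1},
  {"offset": [0, 0, -4], "rot": [0, 0, 0], "gripper": 1},
  {"offset": [0, 0, -5.5], "rot": [0, 0, 0], "gripper": 1},
  {"offset": [0, 0, -7], "rot": [0, 0, 0], "gripper": 1},
  {"offset": [0, 0, -8], "rot": [0, 0, 0], "gripper": 1},
  {"offset": [0, 0, -8], "rot": [0, 0, 0], "gripper": 1},
])

```text
time_s: 8.15
position: [0.4744, 0.3443, 0.3522]
tcp_rot: [[-0.139, 0.99, 0.004], [0.99, 0.139, 0.002], [0.001, 0.004, -1.0]]
force: [0.3, 0.3, -3.4]
opening: 0.322
```

Emit:
arm_command([
  {"offset": [0, 0, 0], "rot": [0, 0, 0], "gripper": 1},
  {"offset": [0, 0, 0], "rot": [0, 0, 0], "gripper": 1},
  {"offset": [0, 0, 0], "rot": [0, 0, 0], "gripper": 1},
  {"offset": [0, 0, 0], "rot": [0, 0, 0], "gripper": 1},
])

```text
time_s: 8.55
position: [0.4734, 0.3438, 0.3492]
tcp_rot: [[-0.139, 0.99, -0.001], [0.99, 0.139, -0.001], [-0.0, -0.001, -1.0]]
force: [1.0, -0.7, -5.0]
opening: 0.321
```

Run:
```python
from h import *
at()
S=cap('scene','s5f.png')
a=cv2.resize(S['frame'][30:180,380:530],None,fx=4,fy=4,interpolation=2)
cv2.imwrite('pics/s5.png',a[:,:,::-1])
```

```text
grip [0.4734 0.3437 0.2982] psi 8.0 F [ 1.04 -0.66 -4.97]
```

View pics/s5.png

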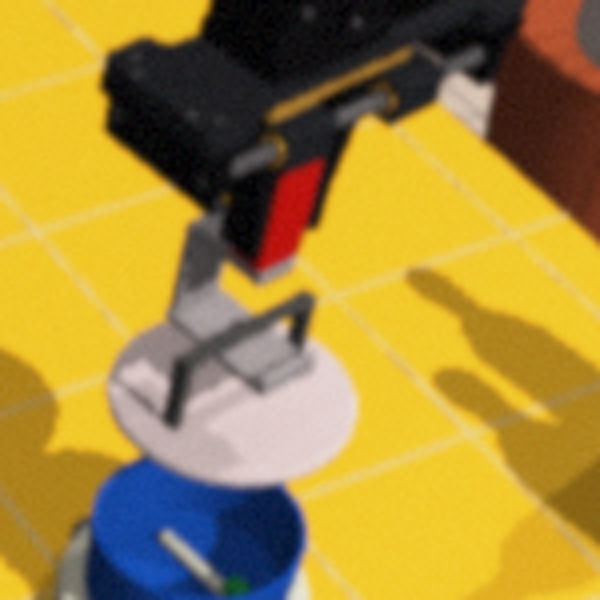

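Run:
```python
from h import *
S=cap('scene')
print('lid centre',ray(S,380+232/4,30+402/4,.175),'strap',ray(S,380+(185+308)/8,30+(358+303)/8,.219))
g=np.array([.4734,.3437,.215]);print('crop proj',[((proj(S,g+np.array(o))-[380,30])*4).round() for o in((0,0,0),(0,0,-.04),(.036,.005,0),(-.04,-.005,0))])
go(.580,-.3285,.298,8)
```

```text
lid centre [0.48049847 0.34102778 0.175     ] strap [0.47601178 0.34292336 0.219     ]
crop proj [array([243., 333.]), array([229., 392.]), array([292., 373.]), array([193., 290.])]
t 8.65 off [-68.06   1.18   0.07] rot [-0.05  0.01 -0.  ] j [ 25.   23.7  84.    0.   72.4 -72.9] F [-0.11 -0.47 -4.13] open 0.3196438394078072
```

The lid hangs level with its loop about 4 mm ahead of the grip axis. I'll carry it with gentle acceleration.

Emit:
arm_command([
  {"offset": [-0.4, 0, 0], "rot": [0, 0, 0], "gripper": 1},
  {"offset": [-1.2, 0, 0], "rot": [0, 0, 0], "gripper": 1},
  {"offset": [-2.4, 0.1, 0], "rot": [0, 0, 0], "gripper": 1},
  {"offset": [-4, 0.1, 0], "rot": [0, 0, 0], "gripper": 1},
  {"offset": [-6, 0.1, 0], "rot": [0, 0, 0], "gripper": 1},
  {"offset": [-8, 0.1, 0], "rot": [0, 0, 0], "gripper": 1},
  {"offset": [-10, 0.1, 0], "rot": [0, 0, 0], "gripper": 1},
  {"offset": [-12, 0.2, 0], "rot": [0, 0, 0], "gripper": 1},
])

```text
time_s: 9.45
position: [0.4923, 0.2232, 0.3501]
tcp_rot: [[-0.138, 0.99, -0.0], [0.99, 0.138, -0.001], [-0.001, -0.0, -1.0]]
force: [0.2, 0.8, -3.2]
opening: 0.32
```

Emit:
arm_command([
  {"offset": [-2, 0, 0], "rot": [0, 0, 0], "gripper": 1},
  {"offset": [-4, 0, 0], "rot": [0, 0, 0], "gripper": 1},
  {"offset": [-6, 0.1, 0], "rot": [0, 0, 0], "gripper": 1},
  {"offset": [-8, 0.1, 0], "rot": [0, 0, 0], "gripper": 1},
  {"offset": [-10, 0.1, 0], "rot": [0, 0, 0], "gripper": 1},
  {"offset": [-12, 0.2, 0], "rot": [0, 0, 0], "gripper": 1},
  {"offset": [-14, 0.2, 0], "rot": [0, 0, 0], "gripper": 1},
  {"offset": [-16, 0.2, 0], "rot": [0, 0, 0], "gripper": 1},
])

```text
time_s: 10.25
position: [0.5163, 0.065, 0.3502]
tcp_rot: [[-0.138, 0.99, 0.0], [0.99, 0.138, -0.0], [-0.0, 0.0, -1.0]]
force: [0.1, -0.6, -2.8]
opening: 0.318
```

Emit:
arm_command([
  {"offset": [-2, 0, 0], "rot": [0, 0, 0], "gripper": 1},
  {"offset": [-4, 0, 0], "rot": [0, 0, 0], "gripper": 1},
  {"offset": [-6, 0.1, 0], "rot": [0, 0, 0], "gripper": 1},
  {"offset": [-8, 0.1, 0], "rot": [0, 0, 0], "gripper": 1},
  {"offset": [-10, 0.1, 0], "rot": [0, 0, 0], "gripper": 1},
  {"offset": [-12, 0.2, 0], "rot": [0, 0, 0], "gripper": 1},
  {"offset": [-14, 0.2, 0], "rot": [0, 0, 0], "gripper": 1},
  {"offset": [-16, 0.2, 0], "rot": [0, 0, 0], "gripper": 1},
])

```text
time_s: 11.05
position: [0.5401, -0.093, 0.3501]
tcp_rot: [[-0.138, 0.99, -0.0], [0.99, 0.138, -0.0], [-0.0, -0.0, -1.0]]
force: [0.7, 0.1, -4.1]
opening: 0.318
```

Emit:
arm_command([
  {"offset": [-2, 0, 0], "rot": [0, 0, 0], "gripper": 1},
  {"offset": [-4, 0, 0], "rot": [0, 0, 0], "gripper": 1},
  {"offset": [-6, 0.1, 0], "rot": [0, 0, 0], "gripper": 1},
  {"offset": [-8, 0.1, 0], "rot": [0, 0, 0], "gripper": 1},
  {"offset": [-10, 0.1, 0], "rot": [0, 0, 0], "gripper": 1},
  {"offset": [-12, 0.2, 0], "rot": [0, 0, 0], "gripper": 1},
  {"offset": [-14, 0.2, 0], "rot": [0, 0, 0], "gripper": 1},
  {"offset": [-16, 0.2, 0], "rot": [0, 0, 0], "gripper": 1},
])

```text
time_s: 11.85
position: [0.5653, -0.2508, 0.3499]
tcp_rot: [[-0.139, 0.99, -0.0], [0.99, 0.139, 0.0], [0.0, -0.0, -1.0]]
force: [0.6, 0.1, -3.4]
opening: 0.316
```

Emit:
arm_command([
  {"offset": [-1.9, 0, 0], "rot": [0, 0, 0], "gripper": 1},
  {"offset": [-3.6, 0, 0], "rot": [0, 0, 0], "gripper": 1},
  {"offset": [-5.2, 0.1, 0], "rot": [0, 0, 0], "gripper": 1},
  {"offset": [-6.5, 0.1, 0], "rot": [0, 0, 0], "gripper": 1},
  {"offset": [-7.4, 0.1, 0], "rot": [0, 0, 0], "gripper": 1},
  {"offset": [-7.9, 0.1, 0], "rot": [0, 0, 0], "gripper": 1},
  {"offset": [-8.1, 0.1, 0], "rot": [0, 0, 0], "gripper": 1},
  {"offset": [-8.1, 0.1, 0], "rot": [0, 0, 0], "gripper": 1},
])

```text
time_s: 12.65
position: [0.5773, -0.329, 0.3499]
tcp_rot: [[-0.139, 0.99, -0.0], [0.99, 0.139, 0.0], [0.0, -0.0, -1.0]]
force: [0.1, 0.2, -3.6]
opening: 0.317
```

Run:
```python
from h import *
at();go(.577,-.3285,.298,8)
S=cap('scene','s6f.png');T=cap('top','t6f.png')
a=cv2.resize(S['frame'][200:400,60:260],None,fx=3,fy=3,interpolation=2)
cv2.imwrite('pics/s6.png',a[:,:,::-1])
```

```text
grip [ 0.5773 -0.3289  0.2989] psi 8.010000000000005 F [ 0.05  0.2  -3.57]
t 12.65 off [ 0.05 -0.03  0.09] rot [-0.01 -0.03  0.01] j [ -39.3   30.4   72.1    0.    77.6 -137.3] F [ 0.05  0.2  -3.57] open 0.31712852087505433
```

View pics/s6.png

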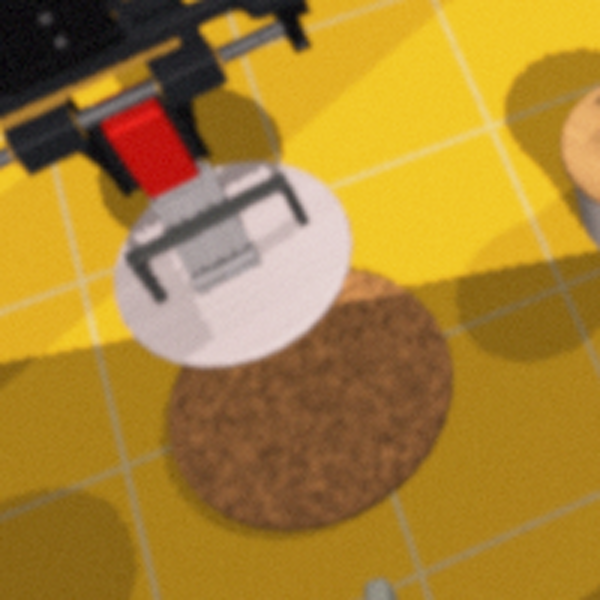

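Run:
```python
from h import *
S=cap('scene')
print('lid centre',ray(S,60+234/3,200+265/3,.176),'strap',ray(S,60+(130+287)/6,200+(258+183)/6,.219),'mat',ray(S,60+311/3,200+400/3,.008))
c=np.array([.581,-.329,.176]);P=np.array([(proj(S,c+.066*np.array([np.cos(a),np.sin(a),0]))-[60,200])*3 for a in np.linspace(0,6.28,60)]);print('pred extents',P.min(0),P.max(0))
```

```text
lid centre [ 0.58187617 -0.32512585  0.176     ] strap [ 0.57847474 -0.32457131  0.219     ] mat [ 0.58734516 -0.32884348  0.008     ]
pred extents [106.06309291 167.96947753] [345.56960267 374.16019361]
```

The lid is at about (0.581, -0.326) and the mat at about (0.582, -0.329). The lid's outline matches a level disc, so I'll lower it.

Emit:
arm_command([
  {"offset": [0, 0, 0.5], "rot": [0, 0, 0], "gripper": 1},
  {"offset": [0, 0, 1.5], "rot": [0, 0, 0], "gripper": 1},
  {"offset": [0, 0, 3], "rot": [0, 0, 0], "gripper": 1},
  {"offset": [0, 0, 5], "rot": [0, 0, 0], "gripper": 1},
  {"offset": [0, 0, 7], "rot": [0, 0, 0], "gripper": 1},
  {"offset": [0, 0, 9], "rot": [0, 0, 0], "gripper": 1},
  {"offset": [0, 0, 10.5], "rot": [0, 0, 0], "gripper": 1},
  {"offset": [0, 0, 11.6], "rot": [0, 0, 0], "gripper": 1},
])

```text
time_s: 13.6
position: [0.5769, -0.3288, 0.232]
tcp_rot: [[-0.139, 0.99, -0.002], [0.99, 0.139, 0.001], [0.002, -0.002, -1.0]]
force: [-0.2, -0.3, -4.0]
opening: 0.317
```

Emit:
arm_command([
  {"offset": [0, 0, 0.8], "rot": [0, 0, 0], "gripper": 1},
  {"offset": [0, 0, 1.5], "rot": [0, 0, 0], "gripper": 1},
  {"offset": [0, 0, 2.1], "rot": [0, 0, 0], "gripper": 1},
  {"offset": [0, 0, 2.6], "rot": [0, 0, 0], "gripper": 1},
  {"offset": [0, 0, 3], "rot": [0, 0, 0], "gripper": 1},
  {"offset": [0, 0, 3.3], "rot": [0, 0, 0], "gripper": 1},
  {"offset": [0, 0, 3.6], "rot": [0, 0, 0], "gripper": 1},
  {"offset": [0, 0, 3.9], "rot": [0, 0, 0], "gripper": 1},
])

```text
time_s: 14.4
position: [0.5776, -0.3294, 0.1952]
tcp_rot: [[-0.139, 0.99, 0.001], [0.99, 0.139, -0.001], [-0.001, 0.001, -1.0]]
force: [0.4, -1.3, -1.8]
opening: 0.316
```

Emit:
arm_command([
  {"offset": [0, 0, 0.4], "rot": [0, 0, 0], "gripper": 1},
  {"offset": [0, 0, 0.9], "rot": [0, 0, 0], "gripper": 1},
  {"offset": [0, 0, 1.4], "rot": [0, 0, 0], "gripper": 1},
  {"offset": [0, 0, 1.9], "rot": [0, 0, 0], "gripper": 1},
  {"offset": [0, 0, 1.9], "rot": [0, 0, 0], "gripper": 1},
  {"offset": [0, 0, 1.9], "rot": [0, 0, 0], "gripper": 1},
])

```text
time_s: 15.0
position: [0.5773, -0.3292, 0.1757]
tcp_rot: [[-0.139, 0.99, -0.0], [0.99, 0.139, 0.0], [0.0, -0.0, -1.0]]
force: [0.0, 0.0, -2.9]
opening: 0.323
```

Run:
```python
from h import *
at()
S=cap('scene','s7f.png')
a=cv2.resize(S['frame'][250:400,90:240],None,fx=4,fy=4,interpolation=2)
cv2.imwrite('pics/s7.png',a[:,:,::-1])
```

```text
grip [ 0.5773 -0.3292  0.1247] psi 8.0 F [ 0.01  0.04 -2.93]
```

View pics/s7.png

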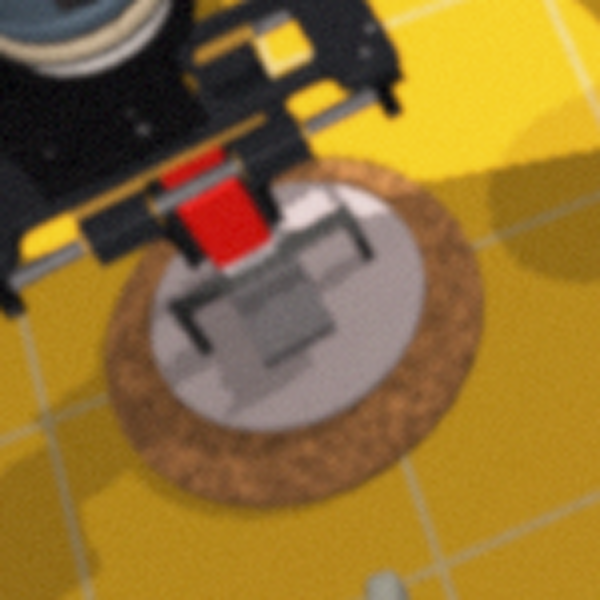

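The lid lies centred on the mat and the tongue has dropped clear of the strap. I'll withdraw backwards and then raise the lifter.

Emit:
arm_command([
  {"offset": [0, -1, 0], "rot": [0, 0, 0], "gripper": 1},
  {"offset": [0, -2.5, 0], "rot": [0, 0, 0], "gripper": 1},
  {"offset": [0, -4.5, 0], "rot": [0, 0, 0], "gripper": 1},
  {"offset": [0, -6.5, 0], "rot": [0, 0, 0], "gripper": 1},
  {"offset": [0, -8.5, 0], "rot": [0, 0, 0], "gripper": 1},
  {"offset": [0, -10.5, 0], "rot": [0, 0, 0], "gripper": 1},
  {"offset": [0, -12, 0], "rot": [0, 0, 0], "gripper": 1},
  {"offset": [0, -12, 0], "rot": [0, 0, 0], "gripper": 1},
])

```text
time_s: 15.85
position: [0.4564, -0.3459, 0.1762]
tcp_rot: [[-0.137, 0.991, -0.001], [0.991, 0.137, 0.001], [0.001, -0.001, -1.0]]
force: [-0.1, 0.3, -1.9]
opening: 0.319
```

Emit:
arm_command([
  {"offset": [0, 0, -4], "rot": [0, 0, 0], "gripper": 1},
  {"offset": [0, 0, -8], "rot": [0, 0, 0], "gripper": 1},
  {"offset": [0, 0, -12], "rot": [0, 0, 0], "gripper": 1},
  {"offset": [0, 0, -13.5], "rot": [0, 0, 0], "gripper": 1},
  {"offset": [0, 0, -13.5], "rot": [0, 0, 0], "gripper": 1},
])

```text
time_s: 16.35
position: [0.4603, -0.347, 0.3145]
tcp_rot: [[-0.14, 0.99, 0.006], [0.99, 0.14, -0.006], [-0.007, 0.005, -1.0]]
force: [0.3, -0.0, -3.0]
opening: 0.32
```

Run:
```python
from h import *
at();go(.562,.143,.255,15)
S=cap('scene','s8f.png')
P=[ray(S,u,v,.022) for u,v in((160,326),)];print(P)
cv2.imwrite('pics/s8.png',cv2.resize(S['frame'][100:400,60:460],None,fx=2,fy=2,interpolation=2)[:,:,::-1])
```

```text
grip [ 0.4606 -0.3473  0.2635] psi 8.030000000000001 F [ 0.33 -0.01 -2.99]
t 16.35 off [47.11 16.92  0.61] rot [ 0.26  0.41 -6.97] j [ -48.1   24.9   88.     0.    66.6 -146.2] F [ 0.33 -0.01 -2.99] open 0.32048682440089443
[array([ 0.57693118, -0.32941289,  0.022     ])]
```

View pics/s8.png

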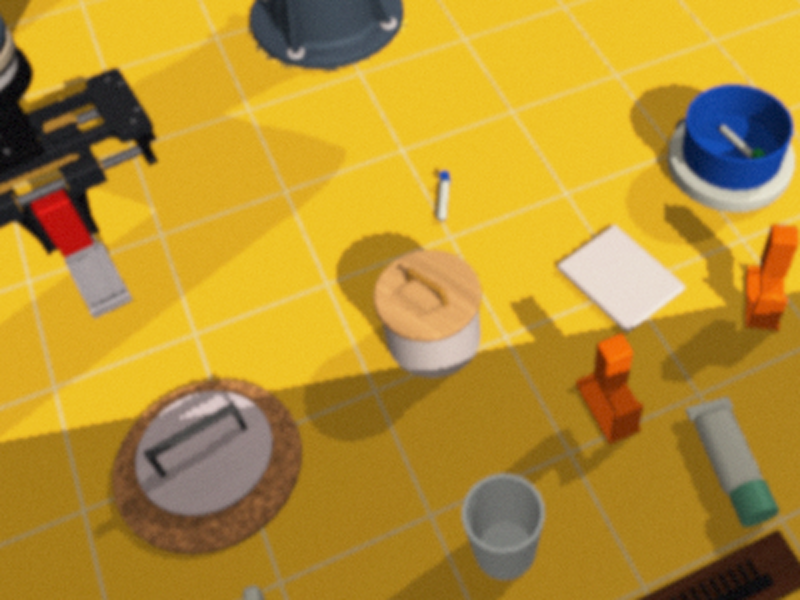

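The lid sits flat and centred on the mat, and the other objects look undisturbed. Next I'll carry the lifter to the tray.

Emit:
arm_command([
  {"offset": [3.8, 1.4, 0.6], "rot": [0, 0, -1], "gripper": 1},
  {"offset": [8.2, 2.9, 0.6], "rot": [0, 0, -2], "gripper": 1},
  {"offset": [12.6, 4.5, 0.6], "rot": [0, 0, -3], "gripper": 1},
  {"offset": [17, 6.1, 0.6], "rot": [0, 0, -4], "gripper": 1},
  {"offset": [21.4, 7.7, 0.6], "rot": [0, 0, -5], "gripper": 1},
  {"offset": [25.8, 9.3, 0.6], "rot": [0, 0, -6], "gripper": 1},
  {"offset": [30.2, 10.8, 0.6], "rot": [0, 0, -7], "gripper": 1},
  {"offset": [34.6, 12.4, 0.6], "rot": [0, 0, -7], "gripper": 1},
])

```text
time_s: 17.2
position: [0.5324, 0.0162, 0.3029]
tcp_rot: [[-0.259, 0.966, -0.004], [0.966, 0.259, 0.001], [0.002, -0.003, -1.0]]
force: [0.0, 0.3, -1.7]
opening: 0.32
```

Run:
```python
from h import *
at();go(.562,.143,.255,15)
S=cap('scene');print(ray(S,60+621.5/2,100+277/2,.008))
```

```text
grip [0.5322 0.0162 0.2519] psi 15.019999999999996 F [ 0.02  0.31 -1.69]
t 17.2 off [11.48  6.15 -0.31] rot [-0.2  -0.1   0.02] j [ -10.3   22.4   94.5    0.    63.3 -115.3] F [ 0.02  0.31 -1.69] open 0.32010091466234625
[0.56584093 0.14603788 0.008     ]
```

Emit:
arm_command([
  {"offset": [4, 2.1, 0], "rot": [0, 0, 0], "gripper": 1},
  {"offset": [8, 4.3, 0], "rot": [0, 0, 0], "gripper": 1},
  {"offset": [11.5, 6.2, 0], "rot": [0, 0, 0], "gripper": 1},
  {"offset": [11.5, 6.2, 0], "rot": [0, 0, 0], "gripper": 1},
  {"offset": [11.5, 6.2, 3], "rot": [0, 0, 0], "gripper": 1},
  {"offset": [11.5, 6.2, 7], "rot": [0, 0, 0], "gripper": 1},
  {"offset": [11.5, 6.2, 11], "rot": [0, 0, 0], "gripper": 1},
  {"offset": [11.5, 6.2, 13], "rot": [0, 0, 0], "gripper": 1},
])

```text
time_s: 18.05
position: [0.5602, 0.1402, 0.1701]
tcp_rot: [[-0.259, 0.966, -0.009], [0.966, 0.259, -0.001], [0.002, -0.009, -1.0]]
force: [-0.1, 1.2, -2.2]
opening: 0.324
```

Emit:
arm_command([
  {"offset": [0, 0, 0.5], "rot": [0, 0, 0], "gripper": 1},
  {"offset": [0, 0, 0.8], "rot": [0, 0, 0], "gripper": 1},
  {"offset": [0, 0, 0.8], "rot": [0, 0, 0], "gripper": 1},
  {"offset": [0, 0, 0.8], "rot": [0, 0, 0], "gripper": 1},
])

```text
time_s: 18.45
position: [0.5641, 0.141, 0.1682]
tcp_rot: [[-0.259, 0.966, 0.003], [0.966, 0.259, 0.0], [-0.001, 0.003, -1.0]]
force: [0.6, 0.9, -2.1]
opening: 0.322
```

Run:
```python
from h import *
at();go(.562,.144,.097,15)
```

```text
grip [0.5643 0.141  0.1172] psi 14.989999999999995 F [ 0.6   0.89 -2.15]
t 18.45 off [ 0.35 -0.13  2.02] rot [ 0.15  0.03 -0.01] j [   3.    36.5   94.5   -0.    48.8 -102. ] F [ 0.6   0.89 -2.15] open 0.32235974651264615
```

Emit:
arm_command([
  {"offset": [0.3, 0, 0.5], "rot": [0, 0, 0], "gripper": 1},
  {"offset": [0.3, 0, 1], "rot": [0, 0, 0], "gripper": 1},
  {"offset": [0.3, 0, 1.4], "rot": [0, 0, 0], "gripper": 1},
  {"offset": [0.3, 0, 1.7], "rot": [0, 0, 0], "gripper": 1},
  {"offset": [0.3, 0, 1.8], "rot": [0, 0, 0], "gripper": 1},
  {"offset": [0.3, 0, 1.9], "rot": [0, 0, 0], "gripper": 1},
  {"offset": [0.3, 0, 1.9], "rot": [0, 0, 0], "gripper": 1},
  {"offset": [0.3, 0, 1.9], "rot": [0, 0, 0], "gripper": 1},
])

```text
time_s: 19.25
position: [0.5626, 0.144, 0.148]
tcp_rot: [[-0.259, 0.966, 0.0], [0.966, 0.259, 0.0], [-0.0, 0.0, -1.0]]
force: [-0.9, -1.4, -1.1]
opening: 0.314
```

Run:
```python
from h import *
at();cap('top');at()
```

```text
grip [0.5626 0.144  0.097 ] psi 15.0 F [-0.93 -1.41 -1.1 ]
grip [0.5626 0.1439 0.097 ] psi 15.0 F [ 0.17  0.   -1.87]
```

Emit:
arm_command([
  {"offset": [0, 0, 0.1], "rot": [0, 0, 0], "gripper": 1},
  {"offset": [0, 0, 0.1], "rot": [0, 0, 0], "gripper": 1},
  {"offset": [0, 0, 0.1], "rot": [0, 0, 0], "gripper": 1},
])

```text
time_s: 19.6
position: [0.5627, 0.144, 0.1479]
tcp_rot: [[-0.259, 0.966, 0.001], [0.966, 0.259, 0.0], [-0.0, 0.001, -1.0]]
force: [-1.5, -0.2, 5.8]
opening: 0.321
```

Contact with the tray reads +5.8 N. I'll release, then rise.

Emit:
arm_command([
  {"offset": [0, 0, -0.1], "rot": [0, 0, 0], "gripper": 1},
  {"offset": [0, 0, -0.1], "rot": [0, 0, 0], "gripper": 0.5},
  {"offset": [0, 0, -0.1], "rot": [0, 0, 0], "gripper": 0},
  {"offset": [0, 0, -0.1], "rot": [0, 0, 0], "gripper": 0},
  {"offset": [0, 0, -0.1], "rot": [0, 0, 0], "gripper": 0},
  {"offset": [0, 0, -0.1], "rot": [0, 0, 0], "gripper": 0},
  {"offset": [0, 0, -0.1], "rot": [0, 0, 0], "gripper": 0},
  {"offset": [0, 0, -0.1], "rot": [0, 0, 0], "gripper": 0},
])

```text
time_s: 20.4
position: [0.5625, 0.144, 0.148]
tcp_rot: [[-0.259, 0.966, 0.0], [0.966, 0.259, -0.0], [-0.0, 0.0, -1.0]]
force: [0.0, -0.2, 0.3]
opening: 0.874
```

Emit:
arm_command([
  {"offset": [0, 0, -0.1], "rot": [0, 0, 0], "gripper": 0},
  {"offset": [0, 0, -0.1], "rot": [0, 0, 0], "gripper": 0},
  {"offset": [0, 0, -2], "rot": [0, 0, 0], "gripper": 0},
  {"offset": [0, 0, -5], "rot": [0, 0, 0], "gripper": 0},
  {"offset": [0, 0, -9], "rot": [0, 0, 0], "gripper": 0},
  {"offset": [0, 0, -13], "rot": [0, 0, 0], "gripper": 0},
  {"offset": [0, 0, -15], "rot": [0, 0, 0], "gripper": 0},
  {"offset": [0, 0, -15], "rot": [0, 0, 0], "gripper": 0},
])

```text
time_s: 21.2
position: [0.5642, 0.1442, 0.3018]
tcp_rot: [[-0.259, 0.966, 0.008], [0.966, 0.259, 0.0], [-0.002, 0.008, -1.0]]
force: [0.9, -0.4, -0.1]
opening: 0.999
```

Emit:
arm_command([
  {"offset": [0, -4, 0], "rot": [0, 0, 0], "gripper": 0},
  {"offset": [0, -8, 0], "rot": [0, 0, 0], "gripper": 0},
  {"offset": [0, -10, 0], "rot": [0, 0, 0], "gripper": 0},
  {"offset": [0, -10, 0], "rot": [0, 0, 0], "gripper": 0},
  {"offset": [0, -10, 0], "rot": [0, 0, 0], "gripper": 0},
  {"offset": [0, -10, 0], "rot": [0, 0, 0], "gripper": 0},
])

```text
time_s: 21.8
position: [0.4673, 0.1182, 0.2977]
tcp_rot: [[-0.259, 0.966, 0.001], [0.966, 0.259, 0.0], [-0.0, 0.001, -1.0]]
force: [-0.1, -0.3, 0.9]
opening: 0.997
```

Run:
```python
from h import *
at()
S=cap('scene','s9f.png')
cv2.imwrite('pics/s9.png',cv2.resize(S['frame'][100:400,60:460],None,fx=2,fy=2,interpolation=2)[:,:,::-1])
print([((proj(S,(.5626,.144,z))-[60,100])*2).round(1) for z in(.126,.066)])
```

```text
grip [0.4674 0.1182 0.2467] psi 14.989999999999995 F [-0.11 -0.29  0.89]
[array([627.1, 208.1]), array([622.5, 244. ])]
```

The picture limit is used up, so I'll do the last check numerically.

Run:
```python
from h import *
def red(f):
    f=f.astype(int);m=((f[...,0]>70)&(f[...,1]<.28*f[...,0])&(f[...,2]<.35*f[...,0])).astype(np.uint8)
    m[:,:350]=0;m[:,400:]=0;m[:190]=0;m[250:]=0
    n,l,st,ce=cv2.connectedComponentsWithStats(m);k=1+st[1:,4].argmax();return st[k],ce[k],cv2.minAreaRect(np.argwhere(l==k)[:,::-1].astype(np.float32))
S=cap('scene')
a=cv2.imread('pics/scene0.png')[:,:,::-1];print('start',red(a));print('now',red(S['frame']))
print('expected shift',proj(S,(.5626,.144,.096))-proj(S,(.5676,.1422,.096)))
b=cv2.imread('pics/s8f.png')[:,:,::-1].astype(int)
for n,(x0,y0,x1,y1) in dict(mat_vs_s8=(110,285,215,380)).items(): print(n,np.abs(S['frame'].astype(int)-b)[y0:y1,x0:x1].mean())
for n,(x0,y0,x1,y1) in dict(jar=(245,225,305,290),cup=(290,335,335,390),lotion=(400,295,455,365),brush=(270,180,295,215),noise=(480,255,560,325)).items(): print(n,np.abs(S['frame'].astype(int)-a)[y0:y1,x0:x1].mean().round(1))
at()
```

```text
start (array([365, 203,  16,  26, 306], dtype=int32), array([372.54901961, 215.59803922]), ((372.63201904296875, 215.52398681640625), (13.77418041229248, 25.49117660522461), 10.304845809936523))
now (array([365, 201,  16,  26, 306], dtype=int32), array([371.82679739, 213.1503268 ]), ((371.5945739746094, 213.4324493408203), (14.138313293457031, 25.646240234375), 9.462322235107422))
expected shift [-0.41610296 -2.02225655]
mat_vs_s8 9.042940685045949
jar 9.1
cup 7.4
lotion 7.3
brush 20.0
noise 6.8
grip [0.4672 0.1182 0.2467] psi 15.0 F [-0.28 -0.06 -0.22]
```

```bash
python3 -c "
from h import *
print(ticket.hand_in())"
```

```text
the job is handed in; nothing more can be done
None
```

I hooked the lid with the lifter, lifted it level, and laid it on the cork mat. I then stood the lifter back on the white tray, let go, and handed the job in at about 22 s. No verdict is reported.

**Lid:** it was carried level. After placing, it measured about 5 mm from the mat's centre. The mat area in the last image matched the earlier one to roughly noise level.

**Lifter:** the handle's outline has the same shape and tilt as at the start (9.5° against 10.3° in the image), so it stands upright. It shifted by about the amount I expected. By my estimate it is within 5 mm of the tray's centre. The arm is well clear, and the residual wrist force is under 1 N.

**Other objects:** the jar, cup and lotion areas look unchanged apart from noise. The brush area differed more (20 against a noise level of about 7). I put that down to the arm's shadow, since the brush was in the same place in the last picture I viewed and the arm never went near it.

**What I couldn't check:** the 12-picture limit was used up, so the final state was checked only by numbers, not by looking at a picture. The two cameras disagreed by 5–9 mm on the lid, mat and tray positions; I used averages or, for the lid, the scene camera's value, well within the tolerances.

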